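# Gauge a gas canister and sort it

## Task

Check the gas canister with the stick gauge: set its sleeve over the valve stem, press straight down with about 15 N (never over 20 N) for a second so that the pressure pushes the rod out, and put the gauge back upright in its wooden stand. If the black band on the rod has come out of the barrel, stand the canister upright in the round dish, otherwise in the square tray. Do not knock the canister over, and leave the loupe and the small copper pot where they are.

Things in the scene. Friction and masses are not known exactly. Their poses are not given: they have to be found in the camera images.
- gauge_grip (a point): Grip point of the loose stick gauge (0.17 kg): on the middle axis of its grey metal head, 24 mm above the head's underside, 12 mm under its top. Head has flat sides: 34 mm along x, 20 mm along y (grasp across y), 36 mm high. A 16 mm brass barrel leaves it along its own +x, axis 12 mm above the underside, end 64 mm from the middle axis; there the rod comes out. z up.
- gauge: The same gauge; origin on the middle axis at the head's underside. Below it hangs the black chuck sleeve, on the same axis, 22 mm across, 13 mm bore, mouth 26 mm below this origin (50 mm below the grip point); sprung, about 4 N/mm, gives up to 7 mm. 7 mm inside the mouth is the sprung plunger that the valve stem pushes.
- gauge_rod (a joint): How far the white 6 mm rod has been pushed out of the barrel, m: 0 at the start, at most 0.033. It stays where the pressure pushed it when the gauge is taken off. The black band begins to leave the barrel at 0.015: more means charged (round dish), less means low (square tray). Once the sleeve is firmly seated the reading hardly grows; pressed too lightly it reads low.
- gas_can_mid (a point): Point on the axis of the loose upright gas canister (0.3 to 0.5 kg, 48 mm diameter, straight side from 3 to 71 mm, shoulder at 80 mm), 55 mm above its underside; z up.
- gas_can: The same canister; origin at the middle of its underside, z up. On its axis sits a flat steel valve cup, 26 mm across, its top 85 to 93 mm above the underside (differs each time, not measured). From the cup a 7 mm brass stem sticks up 14 mm, pushed up by the unknown gas pressure (about 6 to 9 N). The sleeve seats on the cup.
- gauge_stand_hole0 (a point): Middle of the mouth of the round hole (28 mm across, 29 mm deep) in the top of the fixed dark wooden stand (90 x 56 x 32 mm, long side along x). The gauge stands with its sleeve in the hole and its head resting on the stand's top, barrel along the stand's +x at the start (any direction will do on return).
- can_holder_mid (a point): Middle of the floor of the fixed round canister holder in which the canister stands at the start: floor 4 mm above the bench, ring wall up to 23 mm above the bench, 53 mm inside, 84 mm foot.
- ready_dish_mid (a point): Middle of the floor of the fixed round steel dish (112 mm across the rim, floor 84 mm across, rim 16 mm high); the floor is 4 mm above the bench. For charged canisters.
- refill_tray_mid (a point): Middle of the floor of the fixed square steel tray (104 mm outside, 96 mm inside, 22 mm high); the floor is 4 mm above the bench. For low canisters.
- loupe: Small folding loupe lying on the bench, 24 x 59 x 13 mm; leave it alone. Origin under its middle.
- brass_pot: Small coppery lidded pot, 34 mm across, 38 mm high, standing on the bench; leave it alone. Origin under its middle.
Mind the look-alikes: they are no part of the job. Leave any green or red look-alike of the gas_can alone.

How it is judged:
By the outcome, as a careful person would: the job done as asked, in the order asked, and still so for the second after the job is handed in, with the robot touching nothing.
It also fails if it takes over 59 s, if anything falls off the work surface, if the arm or the gripper's body presses on something with over 40 N, if the wrist force passes 120 N, or if a joint passes its speed limit or range.

## Robot

A 6-joint arm with a two-finger parallel gripper is mounted at the origin on a cart in front of the work surface, level with it; the furniture and walls round the work are solid. World frame = base frame: x ahead of the robot, y to its left, z up, the work surface at z = 0. Lengths are in m, angles in degrees, forces in N, time in s.
With the tool pointing down it reaches from about 0.25 to 0.775 m from the base axis. Payload 8.9 kg.
Tool frame: the origin (TCP) lies at the very end of the fingers, on their centre line; the grasp point (between the pads) lies 19 mm behind it; y points along the fingers, x is the direction in which the jaws open and shut, and the axes are right-handed (so a half turn about y gives the same grasp; the last joint's range is limited). The gripper opens to 85 mm and grips with 20 to 120 N. Pads are 22 mm wide; open, the fingers measure 114 mm over their backs; the gripper's body (76 mm by 85 mm) begins 54 mm behind the grasp point. The pads swing forward as they close: fully open they stand 13 mm farther back than shut.
Start: joints at [-78.169, 16.656, -8.789, 64.555, 0, 82.019], TCP at [0.178, -0.494, 0.231] pointing down, gripper open.
Joint ranges: [-144.48, 144.48], [-52.06, 99.96], [-74.48, 78.29], [-112.23, 115.85], [-86.99, 84.42], [-180, 180]. Speed limits (degrees/s): [127.2, 127.2, 159.86, 180, 180, 180].

## Interface

Orientations are given as a 3x3 rotation matrix whose columns are the frame's x, y, z axes.
In Python, from cell import state, snapshot, camera_info, hand_in, cut_out, tip_of gives the robot as it stands. The module is installed in compiled form; this text tells all that it offers.
- The arm moves only by the tool move_arm, never from a script. Its argument "series" is a list of rows, each a list of 7 numbers: the opening, from -1 (shut) to 1 (fully open), so that 0 is half open, then the shift along the tool's x, y, z in m, then the turn, a rotation vector about the tool's x, y, z in units of 8 degrees (1.0 is 8 degrees). In form: [[fingers, tx, ty, tz, wx, wy, wz], ...]. A call has 1 to 12 rows; each row is the pose to reach, as a shift and turn from the pose commanded when the call began, along the tool's axes at that moment; what a row does not reach only later rows make up. A row lasts 1/10 s, in which the tool goes at most 50 mm and 8.59 degrees, less where a joint would pass 70% of its speed; a pose out of reach is approached as far as the arm can. A call with a gripper value outside its range is refused whole. The fingers move at their own pace and stop on an object; "squeeze" is the grip in N (left out, the last holds). Time passes only in rows, so rows that repeat a pose let the fingers close. It gives the time, the measured TCP pose, the force and the opening at its end, in the units of the state.
- state(): the state, without advancing time (a new reading comes with each control period).
- snapshot(name): name is "side" or "top" or "wrist"; returns (picture, depth): 384x512x3 uint8, red, green, blue; 384x512 float32, m along the optical axis (not along the pixel's ray), 0 where there is no reading.
- camera_info(name): a dict with "intrinsics" (3x3 intrinsics, pixels), "R" (3x3) and "t" (3): a world point X has camera coordinates R X + t; the wrist camera has in their place "hand_eye" (4x4, takes a point from camera to tool coordinates, whose origin is the TCP and whose axes are the tool frame's). Camera axes: x right, y down, z forward; pixel columns grow to the right and rows downward; lengths in m; the calibration is good to about 2 mm. A picture is of the moment at which its call begins: read the wrist's pose just before it. camera_info takes no time and is no camera call.
- hand_in(): hands the job in, once; it reports no verdict.
Trained networks look in the newest picture that a camera, given by its name, has taken for a name from the list of things; names that differ only in an ending like _2 or _b are one class to them, and where a whole thing is asked for, a point or a joint stands for the part that bears it (a point fixed in the world has none). Each returns a list of dicts, best first, with "confidence" (0 to 1); they miss things now and then, are a little off and sometimes report something else, mostly with a low value. They report only what shows in the picture. A call takes as long as a camera call. They do not tell look-alikes from the thing itself.
- cut_out(camera, thing): "region" (384x512 bool, what is visible of it) and "centre" ([row, column] in pixels, amid what is visible of it).
- tip_of(camera, thing): "centre" ([row, column] in pixels: a listed point, or the origin of a listed thing).
The state is a dict: "clock": time; "joint_positions": joint angles; "joint_velocities": joint speeds; "joint_efforts": joint torques, N m; "tool_pos": TCP position; "orientation": TCP orientation; "force": force on the tool from outside, world axes, zero at the start; "ft_torque": the same for the moment, N m; "width": finger opening in m.
Only numpy, scipy, OpenCV 4.12 (cv2) and the standard library are available. Lean on these libraries where they do the work, as an engineer would, in place of code of your own. Each camera call takes 0.05 s, during which the arm holds its last target.

## Working session

There is one attempt and no reset: what is moved stays moved. The work goes in short steps, Python scripts to look and compute and a tool call to move; the robot and the scene stay as the last step left them, time stands still between calls to the robot, and variables do not carry over. Pictures are saved under pics/ and viewed, and the job is handed in when it is done.

Besides the shell and the picture viewer there is one more tool, called after "Request:" as name([rows], argument=value, ...), one row to a line, values as JSON. move_arm: Moves the arm, as the interface text tells. Its arguments: {"type":"object","properties":{"series":{"type":"array"},"squeeze":{"type":"number"}},"required":["series"]}

```bash
mkdir -p pics; cat > h.py <<'E'
import numpy as np, cv2
from cell import state, snapshot, camera_info, hand_in, cut_out, tip_of
def pose():
    s=state(); return np.array(s["tool_pos"]),np.array(s["orientation"])
def cam(name):
    c=camera_info(name); K=np.array(c["intrinsics"])
    if name=="wrist":
        p,R=pose(); T=np.eye(4);T[:3,:3]=R;T[:3,3]=p
        M=T@np.array(c["hand_eye"])   # cam->world
        return K,M[:3,:3],M[:3,3]
    R=np.array(c["R"]);t=np.array(c["t"]); return K,R.T,-R.T@t
def ray(C,rc):
    K,R,o=C; d=R@np.linalg.inv(K)@np.array([rc[1],rc[0],1.]); return o,d
def atz(C,rc,z):
    o,d=ray(C,rc); return o+d*(z-o[2])/d[2]
def proj(C,X):
    K,R,o=C; q=K@(R.T@(np.array(X)-o)); return q[1]/q[2],q[0]/q[2]
def cloud(C,D):
    K,R,o=C; v,u=np.mgrid[0:D.shape[0],0:D.shape[1]]
    P=np.stack([(u-K[0,2])/K[0,0]*D,(v-K[1,2])/K[1,1]*D,D],-1)
    return P@R.T+o
def save(n,im,s=1.5): cv2.imwrite("pics/"+n+".png",cv2.resize(im[:,:,::-1],None,fx=s,fy=s))
E
python3 - <<'E'
from h import *
s=state();print({k:np.round(v,3).tolist() for k,v in s.items()})
for n in["side","top"]:
    C=cam(n); im,D=snapshot(n); save(n+"0",im); np.savez("/tmp/%s0.npz"%n,im=im,D=D)
    print(n,"cam at",C[2].round(3),C[1][:,2].round(3))
    if n=="top":
      for th in["gas_can","gauge","gauge_grip","gas_can_mid","gauge_stand_hole0","can_holder_mid","ready_dish_mid","refill_tray_mid","loupe","brass_pot"]:
        print(th,[(np.round(r["centre"]).tolist(),round(r["confidence"],2)) for r in tip_of(n,th)])
E
```

```text
{'clock': 0.0, 'joint_positions': [-78.17, 16.691, -8.832, 64.556, -0.0, 82.019], 'joint_velocities': [-0.058, 0.037, 0.043, 0.038, -0.018, 0.008], 'joint_efforts': [-0.001, -53.714, 33.137, 0.016, -0.0, 0.0], 'tool_pos': [0.178, -0.493, 0.231], 'orientation': [[0.339, -0.0, 0.941], [-0.941, 0.001, 0.339], [-0.001, -1.0, 0.0]], 'force': [0.304, -0.267, -0.021], 'ft_torque': [0.042, -0.025, -0.011], 'width': 0.085}
side cam at [0.164 0.747 0.719] [ 0.405 -0.684 -0.607]
top cam at [0.417 0.022 1.596] [ 0.129  0.013 -0.992]
gas_can [([227.0, 279.0], 0.69), ([179.0, 357.0], 0.65)]
gauge [([262.0, 361.0], 0.55)]
gauge_grip [([265.0, 359.0], 0.55)]
gas_can_mid [([138.0, 357.0], 0.8), ([227.0, 279.0], 0.76), ([180.0, 365.0], 0.73)]
gauge_stand_hole0 [([260.0, 361.0], 0.81)]
can_holder_mid [([233.0, 279.0], 0.61)]
ready_dish_mid [([226.0, 213.0], 0.84)]
refill_tray_mid [([256.0, 160.0], 0.92)]
loupe [([261.0, 360.0], 0.54), ([225.0, 178.0], 0.46)]
brass_pot [([221.0, 323.0], 0.48)]
```

View pics/top0.png

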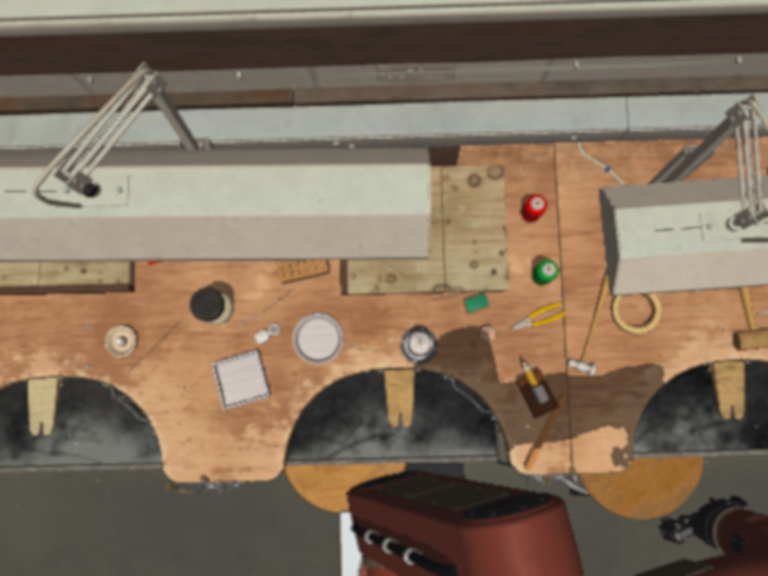

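View pics/side0.png

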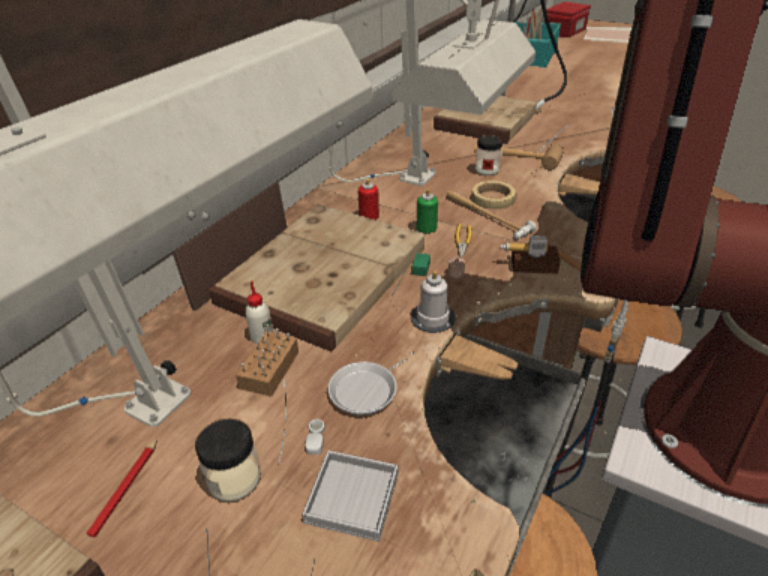

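Top view: the silver can in its holder is at (228,279), the gauge in the dark stand at about (262,360), the dish at (226,213), the tray at (253,161), the pot at (222,325) and the loupe at (223,178). The green (180,363) and red (138,357) cans are look-alikes. The silver one stands in the round holder, so it is the one meant. Next I'll get the positions.

```bash
python3 - <<'E'
from h import *
d=np.load("/tmp/top0.npz");D=d["D"];C=cam("top");P=cloud(C,D)
for n,rc,z in [("can top",(228,279),.09),("gauge head",(262,360),.068),("dish",(226,213),.004),("tray",(253,161),.004),("holder",(233,279),.004),("pot",(222,325),.038),("loupe",(223,178),.01),("lamp",(170,250),0),("lamp2",(120,250),0),("lampR",(190,420),0)]:
    print(n,atz(C,rc,z).round(3),"depthpt",P[rc].round(3))
# side
C2=cam("side")
for th in["gas_can","gas_can_mid","gauge","gauge_grip","gauge_stand_hole0","can_holder_mid","ready_dish_mid","refill_tray_mid"]:
    snapshot
im,D2=snapshot("side")
zz=dict(gas_can=.004,gas_can_mid=.059,gauge=.032,gauge_grip=.056,gauge_stand_hole0=.032,can_holder_mid=.004,ready_dish_mid=.004,refill_tray_mid=.004)
for th,z in zz.items():
    print(th,[(np.round(r["centre"]).tolist(),round(r["confidence"],2),atz(C2,r["centre"],z).round(3).tolist()) for r in tip_of("side",th)])
for r in cut_out("side","gauge")[:2]:
    m=r["region"];P2=cloud(C2,D2)[m];print("gauge cloud",r["confidence"],m.sum(),np.percentile(P2,[2,50,98],axis=0).round(3).tolist())
t=im[150:240,260:400];save("crop_side",t,5)
t=d["im"][205:300,250:400];save("crop_top",t,5)
# lamp heights
for n,X in[("lampcloud",P)]:
    m=(P[...,2]>.12)&(P[...,0]<.75)&(P[...,0]>.2)&(P[...,1]<.6)&(P[...,1]>-.7)
    q=P[m];print(len(q),q.min(0).round(3),q.max(0).round(3))
    m2=m&(P[...,1]>-.45);q=P[m2];print(q.min(0),q.max(0))
E
```

```text
can top [ 0.506 -0.02   0.09 ] depthpt [ 0.505 -0.019  0.108]
gauge head [ 0.394 -0.272  0.068] depthpt [ 0.393 -0.273  0.065]
dish [0.523 0.198 0.004] depthpt [0.523 0.197 0.006]
tray [0.438 0.371 0.004] depthpt [0.438 0.372 0.002]
holder [ 0.494 -0.022  0.004] depthpt [ 0.49  -0.019  0.083]
pot [ 0.524 -0.171  0.038] depthpt [ 0.525 -0.172  0.036]
loupe [0.535 0.313 0.01 ] depthpt [0.535 0.312 0.016]
lamp [0.71 0.07 0.  ] depthpt [0.634 0.058 0.415]
lamp2 [0.884 0.067 0.   ] depthpt [0.739 0.053 0.494]
lampR [ 0.626 -0.498  0.   ] depthpt [ 0.588 -0.402  0.295]
gas_can [([148.0, 248.0], 0.83, [0.776, -0.261, 0.004]), ([151.0, 284.0], 0.82, [0.656, -0.303, 0.004]), ([209.0, 287.0], 0.56, [0.511, -0.025, 0.004])]
gas_can_mid [([197.0, 291.0], 0.98, [0.497, -0.018, 0.059]), ([133.0, 245.0], 0.82, [0.786, -0.263, 0.059]), ([138.0, 286.0], 0.59, [0.648, -0.296, 0.059])]
gauge [([166.0, 354.0], 0.56, [0.403, -0.281, 0.032])]
gauge_grip [([165.0, 357.0], 0.72, [0.39, -0.257, 0.056]), ([211.0, 289.0], 0.34, [0.479, 0.033, 0.056])]
gauge_stand_hole0 [([169.0, 360.0], 0.84, [0.385, -0.274, 0.032])]
can_holder_mid [([211.0, 287.0], 0.62, [0.508, -0.02, 0.004])]
ready_dish_mid [([260.0, 241.0], 0.73, [0.527, 0.2, 0.004])]
refill_tray_mid [([328.0, 234.0], 0.74, [0.442, 0.367, 0.004]), ([164.0, 358.0], 0.43, [0.407, -0.344, 0.004])]
32759 [ 0.2   -0.659  0.121] [0.75  0.6   1.596]
[ 0.20001576 -0.44999056  0.12079092] [0.7499906  0.59998253 1.59593168]
```

View pics/crop_side.png

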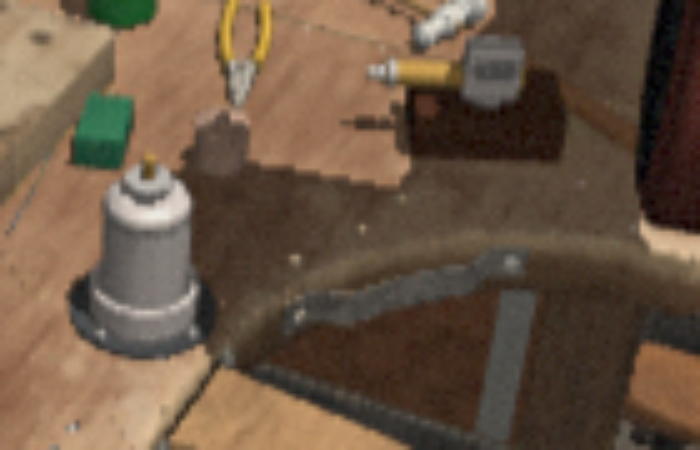

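View pics/crop_top.png

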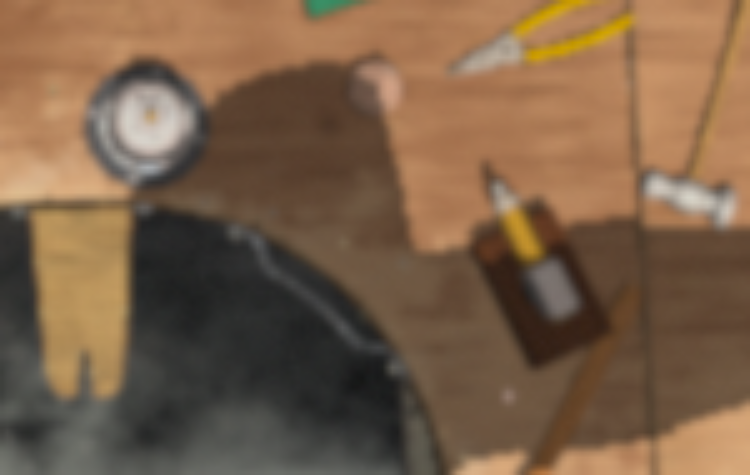

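```bash
cat >> h.py <<'E'
def plan(pos,yaw=None):
    """rows values to reach world TCP pos with tool z heading yaw (deg), tool y down"""
    p,R=pose(); sh=R.T@(np.array(pos)-p)
    from scipy.spatial.transform import Rotation as Ro
    if yaw is None: w=np.zeros(3); 
    else:
        a=np.radians(yaw); z=np.array([np.cos(a),np.sin(a),0]); y=np.array([0,0,-1.]); x=np.cross(y,z)
        w=np.degrees(Ro.from_matrix(R.T@np.stack([x,y,z],1)).as_rotvec())/8
    print("shift",sh.round(4),"turn",w.round(3),"yaw now",np.degrees(np.arctan2(R[1,2],R[0,2])).round(2),"pos",p.round(4),"F",np.round(state()["force"],2))
E
python3 - <<'E'
from h import *
c=camera_info("wrist");print(np.round(c["hand_eye"],3).tolist(),np.round(c["intrinsics"],1).tolist())
plan([0.37,-0.285,0.20],28)
d=np.load("/tmp/top0.npz");C=cam("top");P=cloud(C,d["D"])
# head top & barrel dir
sub=P[240:285,335:385]; m=(sub[...,2]>.058)&(sub[...,2]<.08);print(m.sum(),np.median(sub[m],0),np.ptp(sub[m],0))
m=(sub[...,2]>.028)&(sub[...,2]<.036);q=sub[m][:,:2];r=cv2.minAreaRect(q.astype(np.float32));print(r)
E
```

```text
[[1.0, 0.0, 0.001, 0.001], [-0.001, -0.262, 0.965, -0.143], [0.001, -0.965, -0.262, 0.066], [0.0, 0.0, 0.0, 1.0]] [[321.6, 0.0, 261.2], [0.0, 321.6, 191.9], [0.0, 0.0, 1.0]]
shift [-0.1315  0.0313  0.2515] turn [ 0.000e+00 -1.023e+00  1.000e-03] yaw now 19.81 pos [ 0.178  -0.4939  0.2313] F [-0.36 -0.35 -0.48]
75 [ 0.39350292 -0.27258575  0.06710743] [0.07333677 0.03969862 0.01883527]
((0.38843682408332825, -0.2775841951370239), (0.11293572932481766, 0.0817347913980484), 47.040443420410156)
```

Request:
move_arm([
  [1, -0.0265, 0.006, 0.05, 0, -0.2, 0],
  [1, -0.053, 0.012, 0.1, 0, -0.4, 0],
  [1, -0.079, 0.019, 0.15, 0, -0.6, 0],
  [1, -0.105, 0.025, 0.2, 0, -0.8, 0],
  [1, -0.1315, 0.031, 0.2515, 0, -1.02, 0],
  [1, -0.1315, 0.031, 0.2515, 0, -1.02, 0],
  [1, -0.1315, 0.031, 0.2515, 0, -1.02, 0],
  [1, -0.1315, 0.031, 0.2515, 0, -1.02, 0],
  [1, -0.1315, 0.031, 0.2515, 0, -1.02, 0],
])

```text
clock: 2.0
tool_pos: [0.3697, -0.2856, 0.2004]
orientation: [[0.469, -0.0, 0.883], [-0.883, -0.0, 0.469], [0.0, -1.0, -0.0]]
force: [-0.2, 0.8, 0.0]
width: 0.0855
```

```bash
python3 - <<'E'
from h import *
C=cam("wrist"); im,D=snapshot("wrist"); save("w1",im); np.savez("/tmp/w1.npz",im=im,D=D)
plan([0.37,-0.285,0.20],28)
for th,z in dict(gauge=.032,gauge_grip=.056,gauge_stand_hole0=.032).items():
    print(th,[(np.round(r["centre"]).tolist(),round(r["confidence"],2),atz(C,r["centre"],z).round(4).tolist()) for r in tip_of("wrist",th)])
P=cloud(C,D)
r=cut_out("wrist","gauge")
for g in r[:2]:
    m=g["region"]&(P[...,2]>.063)&(P[...,2]<.073);q=P[m];print(g["confidence"],m.sum(),np.median(q,0).round(4),[ (np.array(a)).round(4).tolist() for a in cv2.minAreaRect(q[:,:2].astype(np.float32)*1000)])
E
```

```text
shift [-0.0005  0.0004  0.0008] turn [ 0.001 -0.013  0.002] yaw now 27.9 pos [ 0.3695 -0.2858  0.2004] F [-0.15  0.4  -0.39]
gauge [([146.0, 259.0], 0.98, [0.3931, -0.2716, 0.032])]
gauge_grip [([153.0, 261.0], 0.94, [0.3903, -0.2749, 0.056])]
gauge_stand_hole0 [([148.0, 260.0], 0.84, [0.3917, -0.2734, 0.032])]
0.58 886 [ 0.394  -0.2738  0.0677] [[393.1874, -274.2303], [34.1216, 19.9965], 24.2608]
0.48 8 [ 0.3851 -0.2775  0.0659] [[391.9997, -275.0669], [30.778, 19.704], 25.3242]
```

View pics/w1.png

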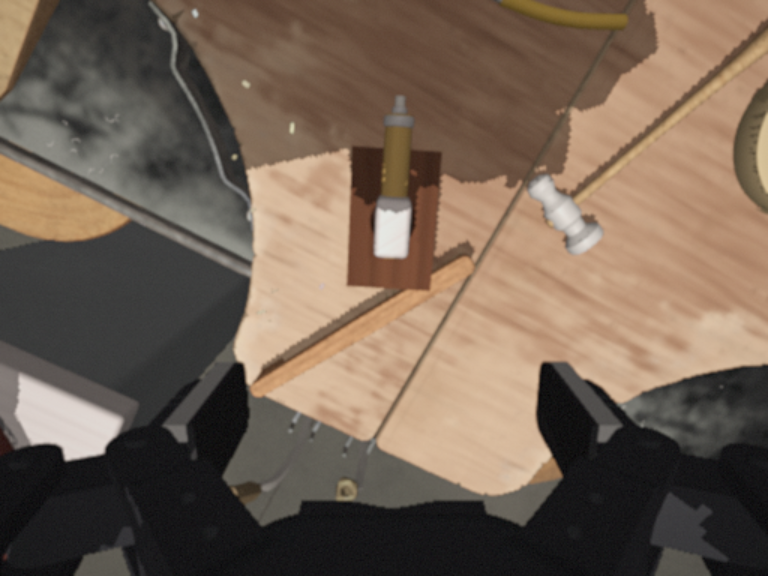

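```bash
python3 - <<'E'
from h import *
plan([0.3932,-0.2742,0.039],24.5)
E
```

```text
shift [0.0009 0.1614 0.0263] turn [0.    0.423 0.001] yaw now 27.88 pos [ 0.3695 -0.2857  0.2004] F [-0.08  0.14  0.56]
```

Request:
move_arm([
  [0.5, 0.001, 0.03, 0.0263, 0, 0.42, 0],
  [0.2, 0.001, 0.07, 0.0263, 0, 0.42, 0],
  [0.2, 0.001, 0.11, 0.0263, 0, 0.42, 0],
  [0.2, 0.001, 0.14, 0.0263, 0, 0.42, 0],
  [0.2, 0.001, 0.155, 0.0263, 0, 0.42, 0],
  [0.2, 0.001, 0.161, 0.0263, 0, 0.42, 0],
  [0.2, 0.001, 0.161, 0.0263, 0, 0.42, 0],
  [0.2, 0.001, 0.161, 0.0263, 0, 0.42, 0],
], squeeze=60)

```text
clock: 3.05
tool_pos: [0.3941, -0.2742, 0.0401]
orientation: [[0.416, 0.001, 0.909], [-0.909, -0.001, 0.416], [0.001, -1.0, 0.0]]
force: [0.1, -0.2, 1.0]
width: 0.0513
```

```bash
python3 - <<'E'
from h import *
plan([0.3932,-0.2742,0.039],24.5)
C=cam("wrist"); im,D=snapshot("wrist"); save("w2",im)
E
```

```text
shift [-0.0004  0.0011 -0.0008] turn [-0.003  0.011  0.009] yaw now 24.59 pos [ 0.3941 -0.2742  0.0401] F [ 0.11 -0.24  1.02]
```

View pics/w2.png

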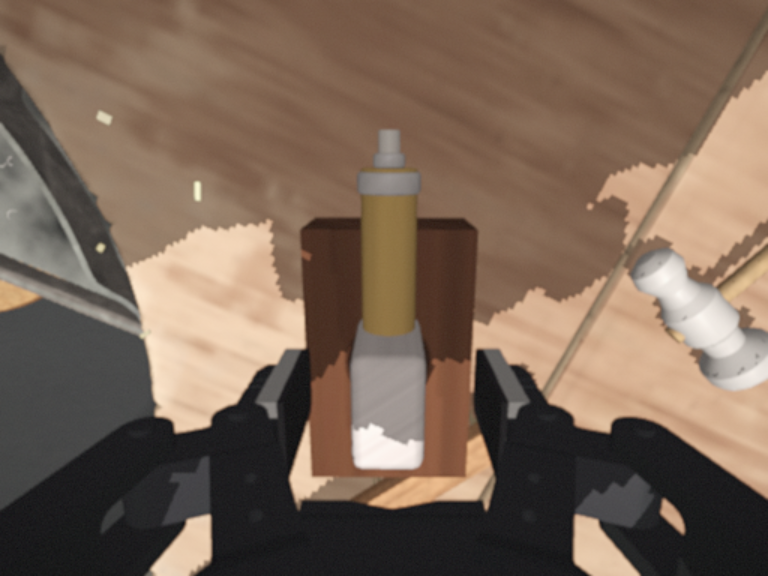

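The head is centred between the open jaws, with the barrel pointing ahead. Closing now.

Request:
move_arm([
  [-0.3, 0, 0, 0, 0, 0, 0],
  [-0.6, 0, 0, 0, 0, 0, 0],
  [-0.9, 0, 0, 0, 0, 0, 0],
  [-1, 0, 0, 0, 0, 0, 0],
  [-1, 0, 0, 0, 0, 0, 0],
  [-1, 0, 0, 0, 0, 0, 0],
], squeeze=60)

```text
clock: 3.7
tool_pos: [0.394, -0.2738, 0.0401]
orientation: [[0.417, 0.001, 0.909], [-0.909, -0.001, 0.417], [0.001, -1.0, 0.0]]
force: [-0.7, 1.3, 7.2]
width: 0.0188
```

```bash
python3 - <<'E'
from h import *
s=state();print(s["width"],s["force"])
plan([0.3932,-0.2742,0.115],24.5)
C=cam("wrist"); im,D=snapshot("wrist"); save("w3",im)
E
```

```text
0.018804348236531546 [-0.73938396  1.33586404  7.18039783]
shift [ 0.0001 -0.0749 -0.0009] turn [-0.003  0.015  0.008] yaw now 24.62 pos [ 0.394  -0.2738  0.0401] F [-0.74  1.34  7.18]
```

View pics/w3.png

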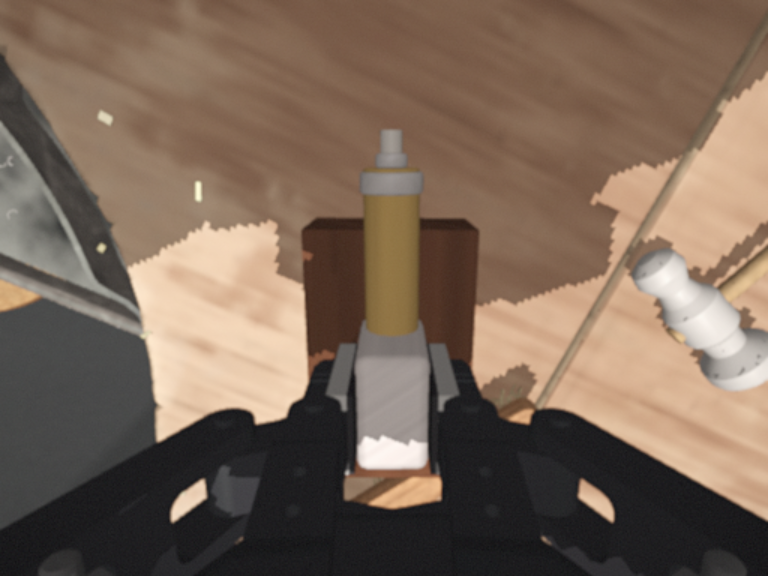

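```bash
python3 - <<'E'
from h import *
a=np.radians(24.6);z=np.array([np.cos(a),np.sin(a)])
t=np.array([.505,-.020])-.092*z
plan([t[0],t[1],0.178],24.6)
E
```

```text
shift [-0.1844 -0.1381  0.1147] turn [-0.003  0.002  0.008] yaw now 24.62 pos [ 0.394  -0.2738  0.0401] F [-1.12  1.1   5.87]
```

Request:
move_arm([
  [-1, 0, -0.005, 0, 0, 0, 0],
  [-1, 0, -0.02, 0, 0, 0, 0],
  [-1, 0, -0.045, 0, 0, 0, 0],
  [-1, 0, -0.08, 0, 0, 0, 0],
  [-1, 0, -0.115, 0, 0, 0, 0],
  [-1, -0.025, -0.138, 0.015, 0, 0, 0],
  [-1, -0.06, -0.138, 0.037, 0, 0, 0],
  [-1, -0.1, -0.138, 0.062, 0, 0, 0],
  [-1, -0.14, -0.138, 0.087, 0, 0, 0],
  [-1, -0.17, -0.138, 0.106, 0, 0, 0],
  [-1, -0.1845, -0.138, 0.1145, 0, 0, 0],
  [-1, -0.1845, -0.138, 0.1145, 0, 0, 0],
])

```text
clock: 4.95
tool_pos: [0.4207, -0.0561, 0.1776]
orientation: [[0.419, -0.0, 0.908], [-0.908, 0.0, 0.419], [-0.0, -1.0, 0.0]]
force: [0.9, -1.0, -1.6]
width: 0.0188
```

Request:
move_arm([
  [-1, 0, 0, 0, 0, 0, 0],
  [-1, 0, 0, 0, 0, 0, 0],
])

```text
clock: 5.15
tool_pos: [0.421, -0.0589, 0.1774]
orientation: [[0.416, 0.0, 0.91], [-0.91, -0.0, 0.416], [0.0, -1.0, -0.0]]
force: [0.4, 0.4, -1.5]
width: 0.0186
```

```bash
python3 - <<'E'
from h import *
s=state();print(s["width"],np.round(s["force"],2),np.round(s["joint_positions"],1))
C=cam("wrist"); im,D=snapshot("wrist"); save("w4",im); np.savez("/tmp/w4.npz",im=im,D=D)
P=cloud(C,D)
for th,z in dict(gas_can=.004,gas_can_mid=.059,gauge=0.17,gauge_grip=0.196).items():
    print(th,[(np.round(r["centre"]).tolist(),round(r["confidence"],2),atz(C,r["centre"],z).round(4).tolist()) for r in tip_of("wrist",th)])
for r in cut_out("wrist","gas_can")[:3]:
    m=r["region"];print(r["confidence"],np.round(r["centre"]),m.sum(),np.median(P[m],0).round(3))
plan([.4,-.06,.178],24.6)
E
```

```text
0.018570926380670285 [ 0.38  0.36 -1.52] [-17.8   8.3 -28.3  53.4  -0.  137.6]
gas_can [([76.0, 261.0], 0.75, [0.5041, -0.0214, 0.004]), ([124.0, 412.0], 0.72, [0.5251, -0.1724, 0.004])]
gas_can_mid [([68.0, 258.0], 0.9, [0.5047, -0.0189, 0.059])]
gauge [([239.0, 260.0], 0.93, [0.4213, -0.0589, 0.17])]
gauge_grip [([264.0, 261.0], 0.97, [0.4214, -0.0593, 0.196])]
0.76 [ 63. 259.] 3617 [ 0.505 -0.021  0.084]
0.15 [216. 261.] 8793 [ 0.439 -0.05   0.19 ]
shift [-0.0074 -0.0007 -0.0196] turn [ 0.001 -0.005 -0.   ] yaw now 24.56 pos [ 0.4209 -0.0586  0.1773] F [-0.42 -0.6  -1.89]
```

View pics/w4.png

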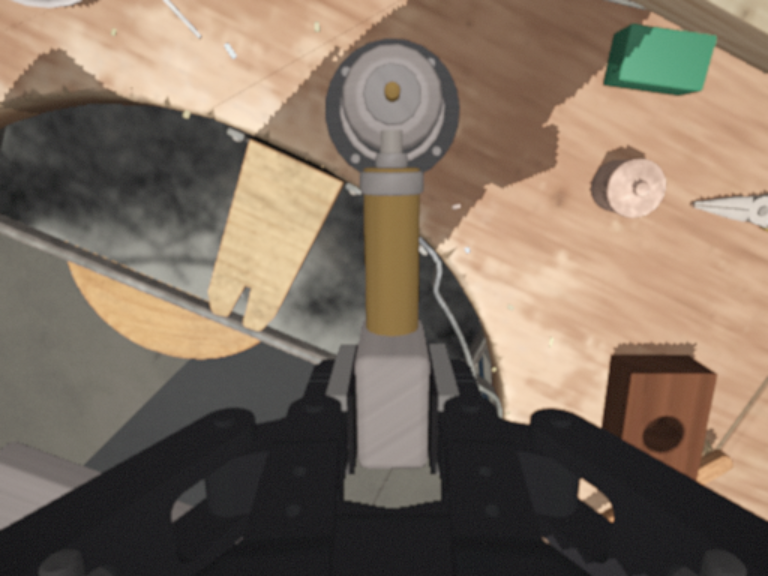

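The silver can's brass stem is at about (61,261), straight ahead of the held gauge. The empty stand hole is at about (289,441). Measuring the stem, cup, head and hole.

```bash
python3 - <<'E'
from h import *
d=np.load("/tmp/w4.npz");im,D=d["im"],d["D"];C=cam("wrist");P=cloud(C,D)
p,R=pose()
w=P[30:115,210:312];Z=w[...,2]
for lo,hi in[(.100,.118),(.086,.0985),(.07,.085)]:
    m=(Z>lo)&(Z<hi)&(np.hypot(w[...,0]-.5045,w[...,1]+.02)<.03);q=w[m]
    if len(q)>8: (c,r)=cv2.minEnclosingCircle(q[:,:2].astype(np.float32)*1000);print(lo,len(q),np.median(q,0).round(4),np.array(c).round(1),round(r,1))
h=np.histogram(Z[np.hypot(w[...,0]-.5045,w[...,1]+.02)<.02],bins=np.arange(.06,.125,.003));print(list(zip(h[1].round(3),h[0])))
# brass pixels for stem
s=im[30:115,210:312].astype(int);m=(s[...,0]-s[...,2]>45)&(np.hypot(w[...,0]-.5045,w[...,1]+.02)<.012);vv,uu=np.nonzero(m);print("stem px",len(vv),vv.mean()+30,uu.mean()+210,w[m][:,2].max() if m.any() else 0)
np.save("/tmp/x.npy",0)
# head in tool frame
T=(P-p)@R; m=(T[...,1]<-.022)&(T[...,1]>-.034)&(np.abs(T[...,0])<.011)&(np.abs(T[...,2])<.03)
q=T[m];print("head top tool",np.median(q,0).round(4),q.min(0).round(4),q.max(0).round(4),m.sum())
hm=(T[...,1]<-.022)&(T[...,1]>-.034)&(np.abs(T[...,0])<.012)&(np.abs(T[...,2])<.03)
print([np.round(a,1) for a in cv2.minAreaRect(T[hm][:,[0,2]].astype(np.float32)*1000)])
# tilt fit of top
A=np.c_[q[:,0],q[:,2],np.ones(len(q))];k=np.linalg.lstsq(A,q[:,1],rcond=None)[0];print("tilt deg",np.degrees(k[:2]).round(2))
# hole
for r in tip_of("wrist","gauge_stand_hole0"): print(r["confidence"],np.round(r["centre"],1),atz(C,r["centre"],.032).round(4))
g=im.sum(2);
E
```

```text
0.1 111 [ 0.5051 -0.0209  0.1071] [505.4 -20.7] 3.4
0.086 1132 [ 0.505  -0.0209  0.0933] [505.5 -20.6] 13.0
0.07 2287 [ 0.5057 -0.0193  0.0823] [505.5 -20.7] 24.2
[(np.float64(0.06), np.int64(0)), (np.float64(0.063), np.int64(0)), (np.float64(0.066), np.int64(0)), (np.float64(0.069), np.int64(0)), (np.float64(0.072), np.int64(0)), (np.float64(0.075), np.int64(0)), (np.float64(0.078), np.int64(38)), (np.float64(0.081), np.int64(1003)), (np.float64(0.084), np.int64(362)), (np.float64(0.087), np.int64(1)), (np.float64(0.09), np.int64(420)), (np.float64(0.093), np.int64(709)), (np.float64(0.096), np.int64(3)), (np.float64(0.099), np.int64(7)), (np.float64(0.102), np.int64(6)), (np.float64(0.105), np.int64(89)), (np.float64(0.108), np.int64(12)), (np.float64(0.111), np.int64(0)), (np.float64(0.114), np.int64(0)), (np.float64(0.117), np.int64(0)), (np.float64(0.12), np.int64(0))]
stem px 92 60.326086956521735 261.07608695652175 0.10880675104096524
head top tool [ 0.0005 -0.0277  0.002 ] [-0.0109 -0.034  -0.0178] [ 0.011  -0.022   0.0167] 3958
[array([ 0.3, -0.7]), array([23.9, 34.5]), np.float64(1.6)]
tilt deg [-0.   2.1]
0.78 [288.5 440.6] [ 0.3931 -0.2715  0.032 ]
```

```bash
python3 - <<'E'
from h import *
d=np.load("/tmp/w4.npz");im,D=d["im"],d["D"];C=cam("wrist");P=cloud(C,D)
p,R=pose();T=(P-p)@R
m=(abs(T[...,0])<.006)&(abs(T[...,2])<.013)&(abs(T[...,1]+.0275)<.004);q=T[m]
print(m.sum(),np.polyfit(q[:,2],q[:,1],1)*[57.3,1],np.polyfit(q[:,0],q[:,1],1)*[57.3,1],q[:,1].std())
m=(abs(T[...,0])<.001)&(T[...,2]>.022)&(T[...,2]<.052)&(abs(T[...,1])<.03);q=T[m]
print("barrel",m.sum(),np.polyfit(q[:,2],q[:,1],1)*[57.3,1],q[:,1].mean())
a=np.radians(24.6);z=np.array([np.cos(a),np.sin(a)])
t=np.array([.5054,-.0207])+.0007*z
plan([t[0],t[1],0.178],24.6)
E
```

```text
1744 [ 0.08082355 -0.02795613] [ 0.05436303 -0.02795564] 0.0005403078786122284
barrel 348 [ 0.28686961 -0.01188168] -0.011694216875900745
shift [ 0.0008 -0.0007  0.0933] turn [ 0.001 -0.004 -0.001] yaw now 24.57 pos [ 0.4209 -0.0584  0.1773] F [-0.69  1.14 -1.19]
```

Request:
move_arm([
  [-1, 0, 0, 0.02, 0, 0, 0],
  [-1, 0, 0, 0.045, 0, 0, 0],
  [-1, 0.0005, 0, 0.07, 0, 0, 0],
  [-1, 0.0008, 0, 0.088, 0, 0, 0],
  [-1, 0.0008, 0, 0.0933, 0, 0, 0],
  [-1, 0.0008, 0.01, 0.0933, 0, 0, 0],
  [-1, 0.0008, 0.022, 0.0933, 0, 0, 0],
  [-1, 0.0008, 0.027, 0.0933, 0, 0, 0],
  [-1, 0.0008, 0.027, 0.0933, 0, 0, 0],
  [-1, 0.0008, 0.027, 0.0933, 0, 0, 0],
  [-1, 0.0008, 0.027, 0.0933, 0, 0, 0],
])

```text
clock: 6.6
tool_pos: [0.5062, -0.0201, 0.1507]
orientation: [[0.416, 0.001, 0.909], [-0.909, -0.0, 0.416], [0.0, -1.0, 0.0]]
force: [0.8, -0.2, -2.8]
width: 0.0186
```

```bash
python3 - <<'E'
from h import *
fs=[]
C=cam("side"); im,D=snapshot("side"); fs.append(state()["force"])
K=C[0]
p,R=pose()
plan([.506,-.0204,.1275],24.6)
for n,X in[("stemtop",[.5054,-.0207,.1071]),("mouth",[p[0]-.0006,p[1]-.0003,p[2]-.0342])]: print(n,np.round(proj(C,X),1))
save("s5",im[130:240,230:370],5)
print(fs)
E
```

```text
shift [ 0.0001  0.0232 -0.0004] turn [-0.004  0.     0.003] yaw now 24.6 pos [ 0.5063 -0.0201  0.1507] F [ 0.89  0.62 -1.67]
stemtop [181.2 289.4]
mouth [178.3 289.4]
[array([ 0.88985843,  0.62065342, -1.67327747])]
```

View pics/s5.png

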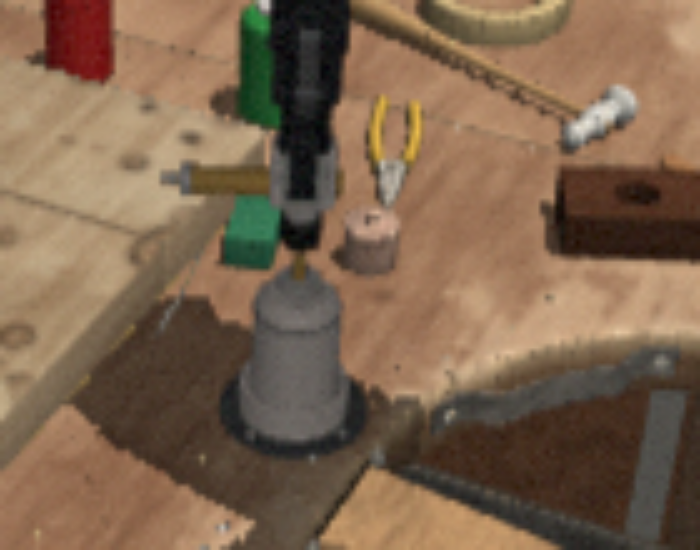

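The side view shows the sleeve centred over the stem. Going down slowly now, watching the force.

Request:
move_arm([
  [-1, 0, 0.004, 0, 0, 0, 0],
  [-1, 0, 0.009, 0, 0, 0, 0],
  [-1, 0, 0.013, 0, 0, 0, 0],
  [-1, 0, 0.016, 0, 0, 0, 0],
  [-1, 0, 0.018, 0, 0, 0, 0],
  [-1, 0, 0.018, 0, 0, 0, 0],
  [-1, 0, 0.018, 0, 0, 0, 0],
])

```text
clock: 7.35
tool_pos: [0.506, -0.0199, 0.1322]
orientation: [[0.417, -0.0, 0.909], [-0.909, 0.0, 0.417], [-0.0, -1.0, -0.0]]
force: [-0.5, -0.1, -2.1]
width: 0.0191
```

Request:
move_arm([
  [-1, 0, 0.001, 0, 0, 0, 0],
  [-1, 0, 0.0025, 0, 0, 0, 0],
  [-1, 0, 0.0035, 0, 0, 0, 0],
  [-1, 0, 0.0035, 0, 0, 0, 0],
  [-1, 0, 0.0035, 0, 0, 0, 0],
])

```text
clock: 7.85
tool_pos: [0.5064, -0.02, 0.1293]
orientation: [[0.417, 0.001, 0.909], [-0.909, -0.0, 0.417], [0.0, -1.0, 0.001]]
force: [-2.2, 1.3, 5.8]
width: 0.019
```

Request:
move_arm([
  [-1, 0, 0.0005, 0, 0, 0, 0],
  [-1, 0, 0.001, 0, 0, 0, 0],
  [-1, 0, 0.0015, 0, 0, 0, 0],
  [-1, 0, 0.0015, 0, 0, 0, 0],
])

```text
clock: 8.25
tool_pos: [0.5063, -0.02, 0.1277]
orientation: [[0.417, 0.001, 0.909], [-0.909, -0.0, 0.417], [0.0, -1.0, 0.001]]
force: [-2.0, 1.1, 5.7]
width: 0.0191
```

```bash
python3 - <<'E'
from h import *
F=[]
for i in range(3):
    snapshot("side"); F.append(state()["force"])
print(np.round(F,2).tolist(),pose()[0])
E
```

```text
[[-2.26, 0.71, 5.97], [-2.27, 0.99, 5.7], [-1.43, 0.24, 5.53]] [ 0.50638671 -0.01997815  0.1277927 ]
```

Request:
move_arm([
  [-1, 0, 0.0005, 0, 0, 0, 0],
  [-1, 0, 0.001, 0, 0, 0, 0],
  [-1, 0, 0.001, 0, 0, 0, 0],
  [-1, 0, 0.001, 0, 0, 0, 0],
])

```text
clock: 8.8
tool_pos: [0.5065, -0.02, 0.127]
orientation: [[0.417, 0.001, 0.909], [-0.909, -0.0, 0.417], [0.001, -1.0, 0.001]]
force: [-2.2, 0.2, 7.4]
width: 0.0192
```

Request:
move_arm([
  [-1, 0, 0.0005, 0, 0, 0, 0],
  [-1, 0, 0.001, 0, 0, 0, 0],
  [-1, 0, 0.001, 0, 0, 0, 0],
  [-1, 0, 0.001, 0, 0, 0, 0],
])

```text
clock: 9.2
tool_pos: [0.5066, -0.02, 0.1263]
orientation: [[0.417, 0.001, 0.909], [-0.909, -0.0, 0.417], [0.001, -1.0, 0.001]]
force: [-2.2, 0.5, 10.3]
width: 0.0189
```

Request:
move_arm([
  [-1, 0, 0.0005, 0, 0, 0, 0],
  [-1, 0, 0.001, 0, 0, 0, 0],
  [-1, 0, 0.001, 0, 0, 0, 0],
  [-1, 0, 0.001, 0, 0, 0, 0],
])

```text
clock: 9.6
tool_pos: [0.5067, -0.02, 0.1255]
orientation: [[0.417, 0.002, 0.909], [-0.909, -0.0, 0.417], [0.001, -1.0, 0.001]]
force: [-3.1, 0.7, 14.1]
width: 0.0188
```

```bash
python3 - <<'E'
from h import *
F=[]
im,D=snapshot("wrist");save("w6",im)
F.append(state()["force"])
for i in range(2):
    snapshot("wrist"); F.append(state()["force"])
print(np.round(F,2).tolist(),pose()[0])
E
```

```text
[[-2.75, 0.7, 14.0], [-3.52, 1.78, 13.75], [-3.05, 0.18, 14.5]] [ 0.50676187 -0.02003634  0.1255275 ]
```

View pics/w6.png

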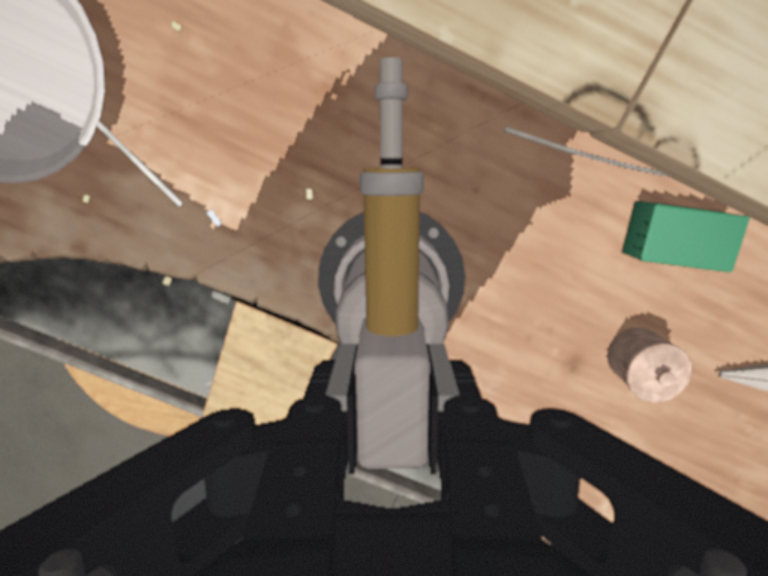

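The applied force is about 15.7 N. The rod is out and a black strip shows just ahead of the barrel collar, at about (107,261). Holding for 1.1 s.

Request:
move_arm([
  [-1, 0, 0, 0, 0, 0, 0],
  [-1, 0, 0, 0, 0, 0, 0],
  [-1, 0, 0, 0, 0, 0, 0],
  [-1, 0, 0, 0, 0, 0, 0],
  [-1, 0, 0, 0, 0, 0, 0],
  [-1, 0, 0, 0, 0, 0, 0],
  [-1, 0, 0, 0, 0, 0, 0],
  [-1, 0, 0, 0, 0, 0, 0],
  [-1, 0, 0, 0, 0, 0, 0],
  [-1, 0, 0, 0, 0, 0, 0],
  [-1, 0, 0, 0, 0, 0, 0],
])

```text
clock: 10.85
tool_pos: [0.5067, -0.02, 0.1255]
orientation: [[0.417, 0.002, 0.909], [-0.909, -0.0, 0.417], [0.001, -1.0, 0.002]]
force: [-3.6, 0.9, 14.2]
width: 0.019
```

```bash
python3 - <<'E'
from h import *
im,D=snapshot("wrist");np.savez("/tmp/w7.npz",im=im,D=D)
print(state()["force"])
cv2.imwrite("pics/w7.png",cv2.resize(im[20:150,220:300,::-1],None,fx=4.5,fy=4.5,interpolation=cv2.INTER_CUBIC))
C=cam("wrist");P=cloud(C,D);p,R=pose();T=(P-p)@R
for v in range(36,130,2): print(v,im[v,261].tolist(),T[v,261].round(4).tolist())
E
```

```text
[-3.32148295  0.7966109  14.5478268 ]
36 [129, 101, 80] [0.0004, 0.1247, 0.1159]
38 [147, 134, 124] [0.0005, -0.0069, 0.0905]
40 [158, 150, 144] [0.0005, -0.0068, 0.0898]
42 [156, 149, 142] [0.0005, -0.0069, 0.089]
44 [156, 150, 143] [0.0005, -0.007, 0.0883]
46 [157, 150, 143] [0.0005, -0.0068, 0.0876]
48 [155, 148, 142] [0.0005, -0.0062, 0.087]
50 [156, 150, 143] [0.0005, -0.0059, 0.0863]
52 [158, 150, 144] [0.0005, -0.0059, 0.0856]
54 [151, 143, 138] [0.0005, -0.008, 0.0846]
56 [152, 146, 143] [0.0005, -0.008, 0.0839]
58 [150, 144, 142] [0.0005, -0.0083, 0.0831]
60 [145, 140, 138] [0.0005, -0.0097, 0.0822]
62 [143, 137, 133] [0.0005, -0.0078, 0.0817]
64 [125, 119, 116] [0.0005, -0.0087, 0.0809]
66 [143, 138, 131] [0.0005, -0.006, 0.0804]
68 [158, 151, 144] [0.0005, -0.0059, 0.0797]
70 [157, 150, 144] [0.0005, -0.0069, 0.0788]
72 [159, 152, 145] [0.0005, -0.0064, 0.0781]
74 [157, 151, 145] [0.0005, -0.0068, 0.0773]
76 [156, 149, 143] [0.0005, -0.0059, 0.0767]
78 [158, 152, 145] [0.0005, -0.0072, 0.0758]
80 [158, 152, 145] [0.0005, -0.0067, 0.0751]
82 [157, 150, 143] [0.0005, -0.0059
[... 342 characters left out ...]
.0005, -0.0074, 0.0682]
100 [157, 150, 143] [0.0005, -0.0066, 0.0674]
102 [159, 152, 145] [0.0005, -0.0073, 0.0666]
104 [145, 137, 131] [0.0005, -0.007, 0.0658]
106 [46, 46, 45] [0.0005, -0.0058, 0.065]
108 [32, 29, 30] [0.0005, -0.0068, 0.0642]
110 [133, 125, 119] [0.0005, -0.0066, 0.0635]
112 [140, 124, 101] [0.0005, -0.012, 0.0628]
114 [139, 116, 79] [0.0005, -0.0106, 0.062]
116 [148, 141, 138] [0.0005, -0.013, 0.0613]
118 [155, 148, 146] [0.0005, -0.0132, 0.0605]
120 [151, 144, 142] [0.0005, -0.0132, 0.0597]
122 [148, 142, 139] [0.0005, -0.0138, 0.059]
124 [145, 139, 136] [0.0005, -0.0137, 0.0582]
126 [145, 138, 135] [0.0005, -0.0116, 0.0573]
128 [139, 133, 130] [0.0005, -0.0134, 0.0567]
```

View pics/w7.png

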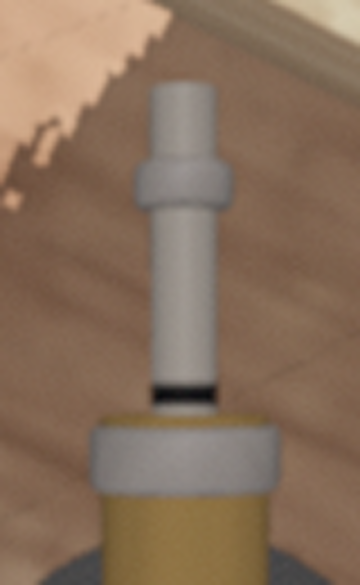

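A clean black band shows ahead of the collar, with white rod on both sides of it, so the band is fully out. The canister is charged and goes in the round dish. Lifting the gauge off straight up.

Request:
move_arm([
  [-1, 0, -0.002, 0, 0, 0, 0],
  [-1, 0, -0.005, 0, 0, 0, 0],
  [-1, 0, -0.012, 0, 0, 0, 0],
  [-1, 0, -0.024, 0, 0, 0, 0],
  [-1, 0, -0.04, 0, 0, 0, 0],
  [-1, 0, -0.054, 0, 0, 0, 0],
  [-1, 0, -0.054, 0, 0, 0, 0],
  [-1, 0, -0.054, 0, 0, 0, 0],
])

```text
clock: 11.7
tool_pos: [0.5062, -0.02, 0.1784]
orientation: [[0.416, 0.001, 0.909], [-0.909, -0.0, 0.416], [0.0, -1.0, 0.0]]
force: [-0.6, -0.4, -2.5]
width: 0.019
```

```bash
python3 - <<'E'
from h import *
plan([.394,-.2738,.115],24.6)
C=cam("wrist");im,D=snapshot("wrist");save("w8",im);P=cloud(C,D);p,R=pose();T=(P-p)@R
m=(abs(T[...,0])<.006)&(abs(T[...,2])<.013)&(abs(T[...,1]+.0275)<.005);q=T[m]
print(m.sum(),np.polyfit(q[:,2],q[:,1],1)*[57.3,1],np.polyfit(q[:,0],q[:,1],1)*[57.3,1])
m=(abs(T[...,0])<.001)&(T[...,2]>.022)&(T[...,2]<.052)&(abs(T[...,1])<.03);q=T[m]
print("barrel",m.sum(),np.polyfit(q[:,2],q[:,1],1)*[57.3,1],q[:,1].mean())
m=(T[...,1]<-.025)&(T[...,1]>-.032)&(np.abs(T[...,0])<.008)&(np.abs(T[...,2])<.03);print(T[m].min(0),T[m].max(0))
print(np.round(state()["force"],2))
E
```

```text
shift [ 0.184   0.0634 -0.2078] turn [-0.003  0.002  0.002] yaw now 24.61 pos [ 0.5062 -0.02    0.1784] F [-0.57 -0.43 -2.5 ]
1760 [ 0.15939102 -0.02841373] [ 0.13799218 -0.02841279]
barrel 320 [ 0.23602132 -0.01227064] -0.012114134434572302
[-0.00799527 -0.03026293 -0.01748231] [ 0.00799907 -0.02500831  0.01692461]
[-0.03  0.68 -1.38]
```

View pics/w8.png

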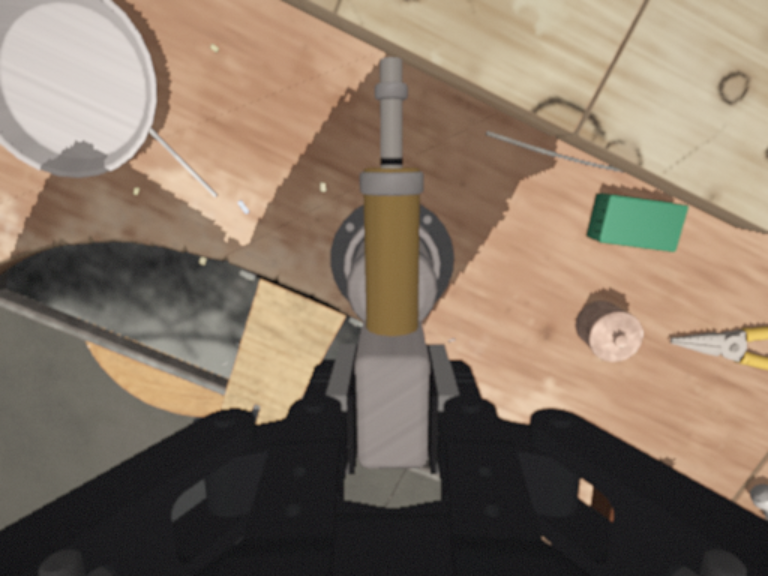

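Request:
move_arm([
  [-1, 0.012, 0, -0.014, 0, 0, 0],
  [-1, 0.04, 0, -0.045, 0, 0, 0],
  [-1, 0.07, 0, -0.079, 0, 0, 0],
  [-1, 0.1, 0, -0.113, 0, 0, 0],
  [-1, 0.13, 0, -0.147, 0, 0, 0],
  [-1, 0.16, 0, -0.181, 0, 0, 0],
  [-1, 0.178, 0.01, -0.201, 0, 0, 0],
  [-1, 0.184, 0.04, -0.2078, 0, 0, 0],
  [-1, 0.184, 0.07, -0.2078, 0, 0, 0],
  [-1, 0.184, 0.09, -0.2078, 0, 0, 0],
  [-1, 0.184, 0.09, -0.2078, 0, 0, 0],
  [-1, 0.184, 0.09, -0.2078, 0, 0, 0],
])

```text
clock: 12.95
tool_pos: [0.3935, -0.2734, 0.0882]
orientation: [[0.417, -0.001, 0.909], [-0.909, 0.001, 0.417], [-0.001, -1.0, -0.0]]
force: [-0.3, -0.8, -1.2]
width: 0.0191
```

Request:
move_arm([
  [-1, 0, 0, 0, 0, 0, 0],
  [-1, 0, 0, 0, 0, 0, 0],
])

```text
clock: 13.15
tool_pos: [0.3945, -0.2742, 0.0893]
orientation: [[0.417, 0.001, 0.909], [-0.909, -0.001, 0.417], [0.002, -1.0, 0.001]]
force: [-0.5, 0.7, -1.9]
width: 0.0191
```

```bash
python3 - <<'E'
from h import *
plan([.394,-.2738,.0405],24.6)
C=cam("side");im,D=snapshot("side");save("s9",im[130:220,300:430],5)
E
```

```text
shift [-0.0007  0.0488 -0.0003] turn [-0.005  0.004  0.013] yaw now 24.63 pos [ 0.3945 -0.2742  0.0893] F [-0.51  0.67 -1.9 ]
```

View pics/s9.png

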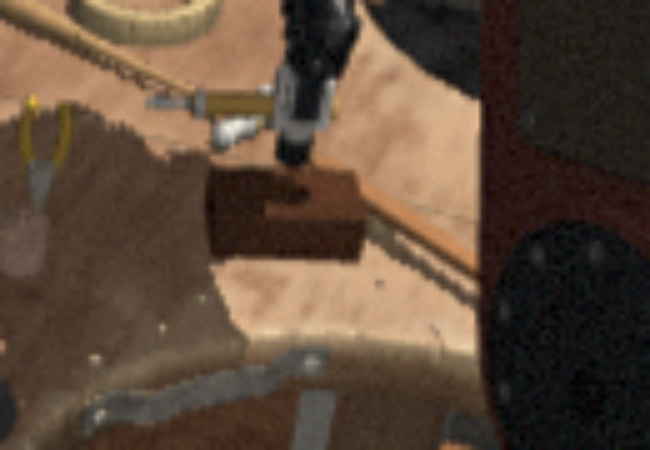

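The sleeve hangs right over the hole. Lowering it.

Request:
move_arm([
  [-1, -0.0005, 0.008, 0, 0, 0, 0],
  [-1, -0.0005, 0.018, 0, 0, 0, 0],
  [-1, -0.0005, 0.028, 0, 0, 0, 0],
  [-1, -0.0005, 0.036, 0, 0, 0, 0],
  [-1, -0.0005, 0.043, 0, 0, 0, 0],
  [-1, -0.0005, 0.047, 0, 0, 0, 0],
  [-1, -0.0005, 0.048, 0, 0, 0, 0],
  [-1, -0.0005, 0.048, 0, 0, 0, 0],
])

```text
clock: 14.0
tool_pos: [0.3935, -0.2733, 0.0402]
orientation: [[0.416, -0.0, 0.909], [-0.909, 0.0, 0.416], [-0.0, -1.0, -0.0]]
force: [0.5, 0.5, -0.8]
width: 0.0187
```

Request:
move_arm([
  [-1, 0, 0.0007, 0, 0, 0, 0],
  [-1, 0, 0.001, 0, 0, 0, 0],
  [-1, 0, 0.001, 0, 0, 0, 0],
])

```text
clock: 14.3
tool_pos: [0.3937, -0.2734, 0.04]
orientation: [[0.417, 0.0, 0.909], [-0.909, -0.0, 0.417], [0.0, -1.0, 0.0]]
force: [-2.9, 2.3, 11.0]
width: 0.019
```

Request:
move_arm([
  [-1, 0, -0.0005, 0, 0, 0, 0],
  [-0.8, 0, -0.0005, 0, 0, 0, 0],
  [-0.5, 0, -0.0005, 0, 0, 0, 0],
  [0, 0, -0.0005, 0, 0, 0, 0],
  [0.2, 0, -0.0005, 0, 0, 0, 0],
  [0.2, 0, -0.0005, 0, 0, 0, 0],
  [0.2, 0, -0.0005, 0, 0, 0, 0],
  [0.2, 0, -0.02, 0, 0, 0, 0],
  [0.2, 0, -0.06, 0, 0, 0, 0],
  [0.2, 0, -0.1, 0, 0, 0, 0],
  [0.2, 0, -0.14, 0, 0, 0, 0],
  [0.2, 0, -0.14, 0, 0, 0, 0],
])

```text
clock: 15.5
tool_pos: [0.3958, -0.2754, 0.1842]
orientation: [[0.416, 0.006, 0.909], [-0.909, -0.006, 0.417], [0.008, -1.0, 0.003]]
force: [-0.1, -0.2, -0.5]
width: 0.0511
```

```bash
python3 - <<'E'
from h import *
a=np.radians(25);
plan([.406,-.0655,.18],24.6)
C=cam("wrist");im,D=snapshot("wrist");save("w10",im);P=cloud(C,D)
m=(abs(P[...,0]-.393)<.03)&(abs(P[...,1]+.274)<.03)&(P[...,2]>.06)&(P[...,2]<.075);print(m.sum(),np.median(P[m],0))
E
```

```text
shift [-0.1866  0.0031  0.0966] turn [-0.022  0.002  0.055] yaw now 24.62 pos [ 0.3958 -0.2754  0.1842] F [-0.06 -0.24 -0.5 ]
949 [ 0.39479213 -0.27422818  0.06774746]
```

View pics/w10.png

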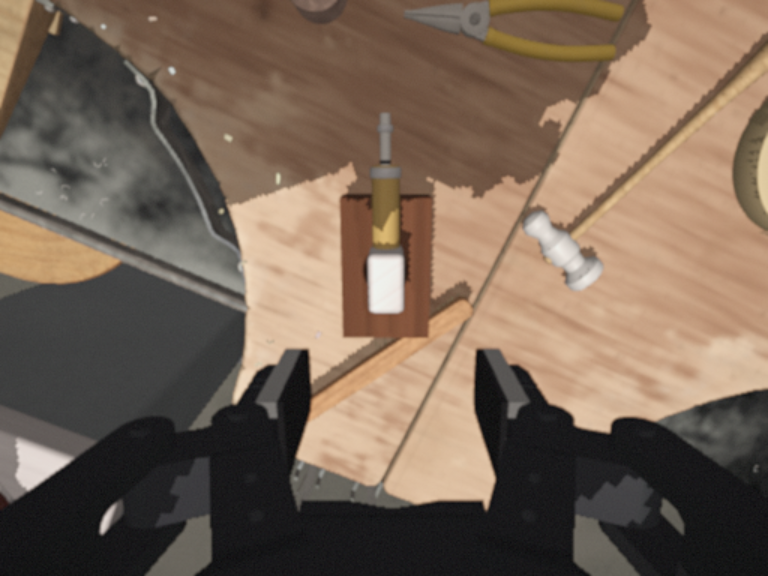

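The gauge stands upright in the stand, head top at z = 0.068, with the band showing. Next is the canister.

Request:
move_arm([
  [0.5, -0.02, 0, 0.01, 0, 0, 0],
  [1, -0.055, 0, 0.028, -0.02, 0, 0.05],
  [1, -0.1, 0, 0.052, -0.02, 0, 0.05],
  [1, -0.145, 0, 0.075, -0.02, 0, 0.05],
  [1, -0.175, 0.002, 0.09, -0.02, 0, 0.05],
  [1, -0.187, 0.003, 0.0965, -0.02, 0, 0.05],
  [1, -0.187, 0.003, 0.0965, -0.02, 0, 0.05],
  [1, -0.187, 0.003, 0.0965, -0.02, 0, 0.05],
  [1, -0.187, 0.003, 0.0965, -0.02, 0, 0.05],
])

```text
clock: 16.45
tool_pos: [0.4034, -0.0639, 0.176]
orientation: [[0.416, -0.006, 0.91], [-0.91, 0.005, 0.416], [-0.007, -1.0, -0.003]]
force: [-0.8, 0.0, -0.7]
width: 0.0855
```

```bash
python3 - <<'E'
from h import *
C=cam("wrist");im,D=snapshot("wrist");save("w11",im);P=cloud(C,D)
for lo,hi in[(.100,.118),(.086,.0985),(.07,.085)]:
    m=(P[...,2]>lo)&(P[...,2]<hi)&(np.hypot(P[...,0]-.5055,P[...,1]+.0205)<.03);q=P[m]
    if len(q)>8:(c,r)=cv2.minEnclosingCircle(q[:,:2].astype(np.float32)*1000);print(lo,len(q),np.median(q,0).round(4),np.array(c).round(1),round(r,1))
plan([.5055,-.0205,.044],24.6)
for r in tip_of("wrist","gas_can_mid"): print(r["confidence"],atz(C,r["centre"],.059).round(4))
E
```

```text
0.1 137 [ 0.5047 -0.0214  0.1069] [505.4 -21.2] 3.5
0.086 1232 [ 0.5047 -0.0215  0.0933] [504.2 -21. ] 15.9
0.07 2664 [ 0.5012 -0.023   0.0823] [505.6 -21.1] 24.2
shift [0.0038 0.1317 0.1113] turn [ 0.023 -0.008 -0.051] yaw now 24.54 pos [ 0.4034 -0.064   0.1761] F [-0.01 -0.19 -0.45]
0.81 [ 0.5033 -0.0212  0.059 ]
```

View pics/w11.png

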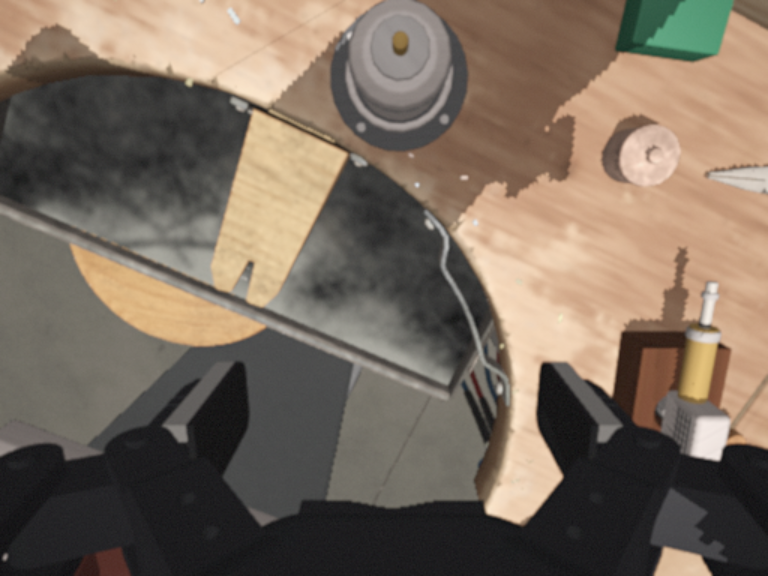

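Request:
move_arm([
  [1, 0.001, 0, 0.02, 0.02, 0, -0.05],
  [1, 0.002, 0, 0.055, 0.02, 0, -0.05],
  [1, 0.004, 0, 0.09, 0.02, 0, -0.05],
  [1, 0.004, 0, 0.107, 0.02, 0, -0.05],
  [1, 0.004, 0, 0.111, 0.02, 0, -0.05],
  [1, 0.004, 0.01, 0.111, 0.02, 0, -0.05],
  [1, 0.004, 0.03, 0.111, 0.02, 0, -0.05],
])

```text
clock: 17.25
tool_pos: [0.5058, -0.0212, 0.146]
orientation: [[0.416, 0.002, 0.909], [-0.909, -0.0, 0.416], [0.001, -1.0, 0.001]]
force: [-0.5, 0.1, -1.9]
width: 0.0851
```

```bash
python3 - <<'E'
from h import *
C=cam("wrist");im,D=snapshot("wrist")
plan([.5055,-.021,.044],24.6)
save("w12",im)
E
```

```text
shift [0.0013 0.0984 0.0022] turn [ 0.023 -0.005 -0.015] yaw now 24.56 pos [ 0.5034 -0.0208  0.1424] F [-1.89 -0.05 -3.58]
```

View pics/w12.png

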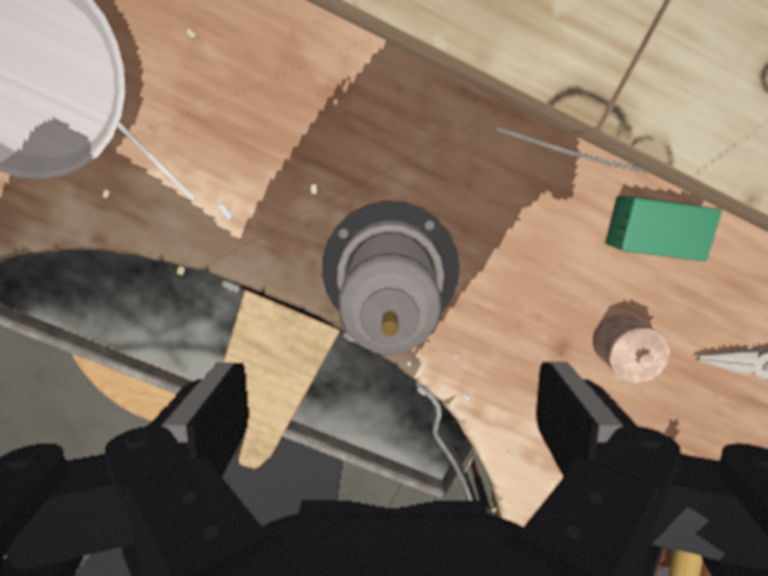

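Request:
move_arm([
  [1, 0, 0.015, 0, 0, 0, 0],
  [1, 0, 0.035, 0, 0, 0, 0],
  [1, 0, 0.05, 0, 0, 0, 0],
  [1, 0, 0.06, 0, 0, 0, 0],
  [1, 0, 0.06, 0, 0, 0, 0],
  [1, 0, 0.06, 0, 0, 0, 0],
  [1, 0, 0.06, 0, 0, 0, 0],
])

```text
clock: 18.0
tool_pos: [0.5063, -0.0206, 0.0867]
orientation: [[0.416, 0.001, 0.909], [-0.909, -0.0, 0.416], [0.001, -1.0, 0.001]]
force: [-0.4, -0.2, 0.8]
width: 0.0856
```

```bash
python3 - <<'E'
from h import *
plan([.5055,-.021,.045],24.6)
E
```

```text
shift [ 0.      0.0417 -0.0009] turn [-0.007  0.     0.005] yaw now 24.6 pos [ 0.5063 -0.0206  0.0867] F [-0.35 -0.17  0.8 ]
```

Request:
move_arm([
  [1, 0, 0.012, -0.001, 0, 0, 0],
  [1, 0, 0.026, -0.001, 0, 0, 0],
  [1, 0, 0.036, -0.001, 0, 0, 0],
  [1, 0, 0.0415, -0.001, 0, 0, 0],
  [0.7, 0, 0.0415, -0.001, 0, 0, 0],
  [0.5, 0, 0.0415, -0.001, 0, 0, 0],
  [0.3, 0, 0.0415, -0.001, 0, 0, 0],
  [0.2, 0, 0.0415, -0.001, 0, 0, 0],
  [0.1, 0, 0.0415, -0.001, 0, 0, 0],
  [0, 0, 0.0415, -0.001, 0, 0, 0],
  [-0.1, 0, 0.0415, -0.001, 0, 0, 0],
  [-0.2, 0, 0.0415, -0.001, 0, 0, 0],
], squeeze=40)

```text
clock: 19.2
tool_pos: [0.5053, -0.0207, 0.0451]
orientation: [[0.417, 0.001, 0.909], [-0.909, 0.0, 0.417], [0.0, -1.0, 0.001]]
force: [-1.0, 1.9, 5.8]
width: 0.0468
```

Request:
move_arm([
  [-0.5, 0, 0, 0, 0, 0, 0],
  [-0.5, 0, 0, 0, 0, 0, 0],
  [-0.5, 0, 0, 0, 0, 0, 0],
])

```text
clock: 19.5
tool_pos: [0.5053, -0.0207, 0.0451]
orientation: [[0.417, 0.001, 0.909], [-0.909, 0.0, 0.417], [0.0, -1.0, 0.001]]
force: [-1.0, 0.9, 6.6]
width: 0.047
```

```bash
python3 - <<'E'
from h import *
C=cam("wrist");im,D=snapshot("wrist");save("w13",im)
print(state()["width"]);plan([.5055,-.021,.09],24.6)
E
```

```text
0.046995226955047216
shift [ 0.0004 -0.0449  0.0001] turn [-0.006  0.003  0.002] yaw now 24.62 pos [ 0.5053 -0.0207  0.0451] F [-1.13  0.98  6.9 ]
```

View pics/w13.png

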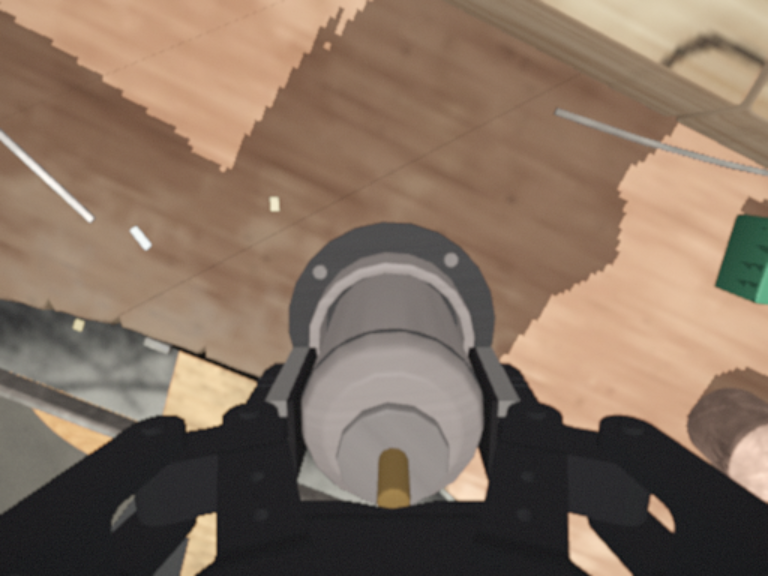

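```bash
python3 - <<'E'
from h import *
C=cam("side")
for n,rc in[("bottle base",(228,172)),("block near",(262,180)),("block rt",(222,198))]: print(n,atz(C,rc,0).round(3))
d=np.load("/tmp/top0.npz");P=cloud(cam("top"),d["D"]);m=(np.hypot(P[...,0]-.523,P[...,1]-.198)<.07)&(P[...,2]>.011)&(P[...,2]<.03)
c,r=cv2.minEnclosingCircle(P[m][:,:2].astype(np.float32)*1000);print(m.sum(),c,r)
plan([.525,.199,.112],45)
E
```

```text
bottle base [0.752 0.189 0.   ]
block near [0.656 0.275 0.   ]
block rt [0.704 0.135 0.   ]
190 (525.0957641601562, 202.3105926513672) 55.108402252197266
shift [-0.1915 -0.0669  0.1095] turn [-0.006 -2.547  0.003] yaw now 24.62 pos [ 0.5053 -0.0207  0.0451] F [-1.13  0.98  6.9 ]
```

Request:
move_arm([
  [-0.5, 0, -0.004, 0, 0, 0, 0],
  [-0.5, 0, -0.014, 0, 0, 0, 0],
  [-0.5, 0, -0.03, 0, 0, 0, 0],
  [-0.5, 0, -0.048, 0, 0, 0, 0],
  [-0.5, 0, -0.062, 0, 0, 0, 0],
  [-0.5, -0.008, -0.067, 0.0045, 0, -0.1, 0],
  [-0.5, -0.025, -0.067, 0.0145, 0, -0.35, 0],
  [-0.5, -0.05, -0.067, 0.029, 0, -0.7, 0],
  [-0.5, -0.08, -0.067, 0.046, 0, -1.1, 0],
  [-0.5, -0.11, -0.067, 0.063, 0, -1.5, 0],
  [-0.5, -0.14, -0.067, 0.08, 0, -1.9, 0],
  [-0.5, -0.165, -0.067, 0.095, 0, -2.2, 0],
])

```text
clock: 20.75
tool_pos: [0.5219, 0.1711, 0.1112]
orientation: [[0.675, -0.001, 0.738], [-0.738, 0.0, 0.675], [-0.001, -1.0, -0.0]]
force: [0.8, -1.4, -4.2]
width: 0.0467
```

```bash
python3 - <<'E'
from h import *
print(state()["width"],np.round(state()["joint_positions"],1));plan([.525,.200,.105],45)
E
```

```text
0.04670554682112905 [ 10.5  24.8 -16.   49.3   0.  148.1]
shift [-0.0192  0.0062  0.0217] turn [ 0.003 -0.322 -0.005] yaw now 42.42 pos [0.5219 0.1711 0.1112] F [ 0.78 -1.37 -4.16]
```

Request:
move_arm([
  [-0.5, -0.012, 0, 0.013, 0, -0.2, 0],
  [-0.5, -0.0195, 0, 0.022, 0, -0.3, 0],
  [-0.5, -0.0195, 0, 0.022, 0, -0.3, 0],
  [-0.5, -0.0195, 0, 0.022, 0, -0.3, 0],
  [-0.5, -0.0195, 0, 0.022, 0, -0.3, 0],
])

```text
clock: 21.25
tool_pos: [0.5256, 0.1971, 0.1114]
orientation: [[0.701, -0.0, 0.713], [-0.713, -0.0, 0.701], [-0.0, -1.0, -0.001]]
force: [-0.6, -0.1, -4.6]
width: 0.0468
```

```bash
python3 - <<'E'
from h import *
C=cam("side");im,D=snapshot("side");save("s14",im[110:330,130:400],2.8)
print(state()["width"]);plan([.525,.200,.046],45)
E
```

```text
0.04709973195738213
shift [-0.0025  0.0654  0.0016] turn [ 0.003 -0.058 -0.001] yaw now 44.54 pos [0.5257 0.1971 0.1114] F [-0.09  0.37 -4.34]
```

View pics/s14.png

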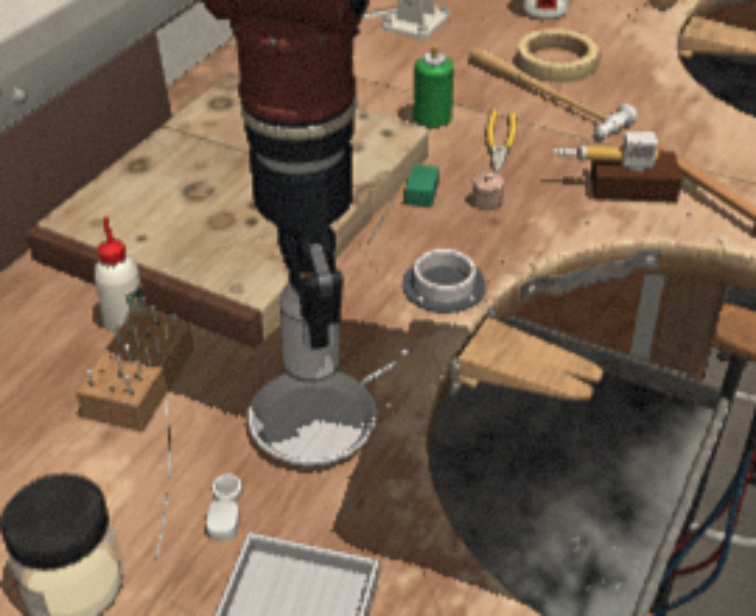

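The canister hangs above the dish, and the gauge stands upright in its stand. Lowering the canister.

Request:
move_arm([
  [-0.5, -0.001, 0.01, 0.001, 0, 0, 0],
  [-0.5, -0.0025, 0.025, 0.0016, 0, 0, 0],
  [-0.5, -0.0025, 0.042, 0.0016, 0, 0, 0],
  [-0.5, -0.0025, 0.054, 0.0016, 0, 0, 0],
  [-0.5, -0.0025, 0.061, 0.0016, 0, 0, 0],
  [-0.5, -0.0025, 0.0635, 0.0016, 0, 0, 0],
  [-0.5, -0.0025, 0.065, 0.0016, 0, 0, 0],
  [-0.5, -0.0025, 0.065, 0.0016, 0, 0, 0],
  [-0.5, -0.0025, 0.065, 0.0016, 0, 0, 0],
])

```text
clock: 22.2
tool_pos: [0.5256, 0.201, 0.047]
orientation: [[0.702, 0.001, 0.712], [-0.712, 0.0, 0.702], [0.0, -1.0, 0.001]]
force: [-0.7, 0.1, -3.5]
width: 0.0469
```

Request:
move_arm([
  [-0.5, 0, 0.0005, 0, 0, 0, 0],
  [-0.5, 0, 0.001, 0, 0, 0, 0],
  [-0.5, 0, 0.001, 0, 0, 0, 0],
])

```text
clock: 22.5
tool_pos: [0.5252, 0.2009, 0.0455]
orientation: [[0.702, 0.0, 0.712], [-0.712, 0.0, 0.702], [0.0, -1.0, 0.0]]
force: [0.9, 0.4, -3.9]
width: 0.0469
```

Request:
move_arm([
  [-0.5, 0, 0.0004, 0, 0, 0, 0],
  [-0.5, 0, 0.0007, 0, 0, 0, 0],
  [-0.5, 0, 0.0007, 0, 0, 0, 0],
])

```text
clock: 22.8
tool_pos: [0.5253, 0.201, 0.0451]
orientation: [[0.702, 0.0, 0.712], [-0.712, 0.0, 0.702], [0.0, -1.0, 0.0]]
force: [-1.2, -0.1, 3.4]
width: 0.0472
```

Contact: Fz has risen from -4 to +3.4 N, so the canister stands on the dish floor. Opening slowly and backing straight up.

Request:
move_arm([
  [0, 0, 0, 0, 0, 0, 0],
  [0.2, 0, 0, 0, 0, 0, 0],
  [0.4, 0, 0, 0, 0, 0, 0],
  [0.7, 0, 0, 0, 0, 0, 0],
  [1, 0, 0, 0, 0, 0, 0],
  [1, 0, 0, 0, 0, 0, 0],
  [1, 0, -0.01, 0, 0, 0, 0],
  [1, 0, -0.03, 0, 0, 0, 0],
  [1, 0, -0.06, 0, 0, 0, 0],
  [1, 0, -0.09, 0, 0, 0, 0],
  [1, 0, -0.12, 0, 0, 0, 0],
  [1, 0, -0.14, 0, 0, 0, 0],
])

```text
clock: 24.0
tool_pos: [0.5259, 0.2011, 0.1878]
orientation: [[0.702, 0.003, 0.712], [-0.712, 0.001, 0.702], [0.001, -1.0, 0.002]]
force: [0.3, 0.1, -0.8]
width: 0.0854
```

Request:
move_arm([
  [1, 0, 0, -0.02, 0, 0, 0],
  [1, 0, 0, -0.06, 0, 0, 0],
  [1, 0, 0, -0.1, 0, 0, 0],
  [1, 0, 0, -0.1, 0, 0, 0],
  [1, 0, 0, -0.1, 0, 0, 0],
])

```text
clock: 24.5
tool_pos: [0.454, 0.1303, 0.1858]
orientation: [[0.702, 0.002, 0.713], [-0.713, 0.0, 0.702], [0.001, -1.0, 0.001]]
force: [0.0, -0.6, 0.5]
width: 0.0851
```

```bash
python3 - <<'E'
from h import *
C=cam("side");im,D=snapshot("side");save("s15",im[110:330,130:400],2.8)
C=cam("wrist");im,D=snapshot("wrist");P=cloud(C,D)
for lo,hi in[(.100,.118),(.086,.0985),(.076,.085)]:
    m=(P[...,2]>lo)&(P[...,2]<hi)&(np.hypot(P[...,0]-.525,P[...,1]-.2)<.035);q=P[m]
    if len(q)>8: print(lo,len(q),np.median(q,0).round(4))
print(state()["clock"],pose()[0])
E
```

```text
0.1 113 [0.525  0.2006 0.107 ]
0.086 1072 [0.5248 0.2004 0.0934]
0.076 2230 [0.5237 0.199  0.0825]
24.6 [0.45496811 0.13101678 0.18547243]
```

View pics/s15.png

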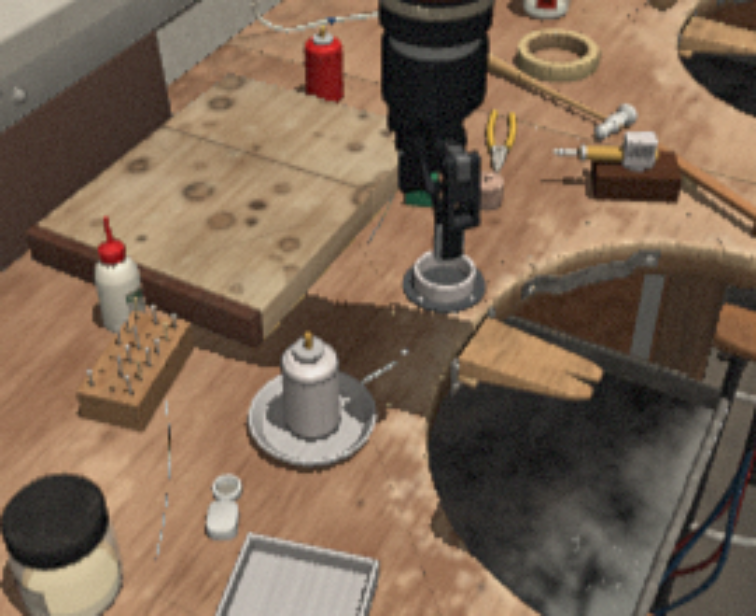

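The canister stands upright in the middle of the round dish, the gauge is in its stand, and the loupe and pot haven't moved. Handing in.

```bash
python3 -c "
from cell import hand_in; print(hand_in())"
```

```text
the job is handed in; nothing more can be done
None
```

I gauged the silver canister, found it charged, and stood it in the round dish. I handed the job in with the clock at about 24.6 s; no verdict is reported.

- **Gauging:** I pressed straight down with about 15.5–16 N (reading corrected for the gauge's weight) for over a second. The highest reading I saw was about 16 N, though readings come only at the end of each move. The black band came fully out, with white rod showing on both sides of it.
- **Gauge:** it is back upright in its stand. The last close check put the head top at z = 0.068 m, the same as at the start.
- **Canister:** it is upright near the middle of the dish, at about (0.525, 0.200), with the cup and stem at the same heights as before.
- **Other items:** the final side picture shows the loupe and copper pot in place and the look-alike cans standing (the green one mostly hidden behind the gripper). The gripper is clear of everything.

None of the checks failed or disagreed. The gauge slipped about 0.5 mm in the grip during the press, which did no harm.

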